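# Lock the hat stand at its length mark

## Robot

A 6-joint arm with a two-finger parallel gripper is mounted at the origin on the work surface. World frame = base frame: x ahead of the robot, y to its left, z up, the work surface at z = 0. Lengths are in m, angles in degrees, forces in N, time in s.
With the tool pointing down it reaches from about 0.375 to 0.9 m from the base axis. Payload 3.1 kg.
Tool frame: the origin (TCP) lies on the centre line of the jaws, within the pads' length; the fingertips stand 14 mm ahead of it and the grasp point (between the pads) lies 5 mm behind it (bot.tips_ahead is the distance from the TCP to the fingertips, in m); z points along the fingers, y is the line along which they close (so a half turn about z gives the same grasp; the last joint's range is limited). The gripper opens to 87 mm and grips with 3 to 60 N. Pads are 19 mm wide; open, the fingers measure 117 mm over their backs; the gripper's body (75 mm by 190 mm) begins 51 mm behind the grasp point.
Start: joints at [-79.269, 30.224, 82.088, -0, 67.689, -10.227], TCP at [0.224, -0.584, 0.237] pointing down, gripper open.
Joint ranges: [-176.69, 176.69], [-43.24, 126.21], [12.49, 139.97], [-82, 262], [0, 151.66], [-163.58, 163.58]. Speed limits (degrees/s): [159.86, 159.86, 180, 180, 180, 180].

## Interface

Orientations are given as a 3x3 rotation matrix whose columns are the frame's x, y, z axes.
In Python, from rig import bot gives the robot as it stands.
- The arm moves only by the tool play_rows, never from a script. Its argument "moves" is a list that holds one entry, the list of rows, each a list of 6 numbers: the shift along the tool's x, y, z in mm, then the turn, a rotation vector about the tool's x, y, z in rad. A call has 1 to 5 rows; each row shifts and turns the commanded pose from where the row before left it, along the tool's axes as they then stand; what a row does not reach is not made up. A row lasts 1/10 s, in which the tool goes at most 50 mm and 8.59 degrees, less where a joint would pass 70% of its speed; a pose out of reach is approached as far as the arm can. A call with a gripper value outside its range is refused whole. "fingers" is the opening, from -1 (shut) to 1 (fully open), set as the call begins (left out, the last holds). The fingers move at their own pace and stop on an object; the grip force is fixed at half the most. Time passes only in rows, so rows that do not move let the fingers close. It gives the time, the measured TCP pose, the force, the opening and the grip force at its end, in the units of the state.
- bot.read_state(): the state, without advancing time (a new reading comes with each control period).
- bot.capture(name): name is "scene" or "top"; returns a dict with "image" (400x640x3 uint8, blue, green, red), "fx", "fy", "cx", "cy" (pixels), "R" (3x3) and "t" (3): a world point X has camera coordinates R X + t. Camera axes: x right, y down, z forward; pixel columns grow to the right and rows downward; lengths in m; the calibration is good to about 2 mm. A picture is of the moment at which its call begins. There is no depth.
- bot.hand_in(): hands the job in; it is judged then, once.
Trained networks look in a picture, given as the dict that the camera call returned (one of the last four; its "shot" number tells which), for a name from the list of things; names that differ only in an ending like _2 or _b are one class to them, and where a whole thing is asked for, a point or a joint stands for the part that bears it (a point fixed in the world has none). Each returns a list of dicts, best first, with "confidence" (0 to 1); they miss things now and then, are a little off and sometimes report something else, mostly with a low value. They report only what shows in the picture. A call takes as long as a camera call. They do not tell look-alikes from the thing itself.
- bot.search_frame(picture, query): "centre" ([column, row] in pixels, amid what is visible of it).
- bot.silhouettes(picture, query): "pixels" (400x640 bool, what is visible of it) and "centre" ([column, row] in pixels, amid what is visible of it).
- bot.pinpoint(picture, query): "centre" ([column, row] in pixels: a listed point, or the origin of a listed thing).
The state is a dict: "time_s": time; "joint_positions": joint angles; "qvel": joint speeds; "tau": joint torques, N m; "position": TCP position; "tcp_rot": TCP orientation; "force": force on the tool from outside, world axes, zero at the start; "moment": the same for the moment, N m; "opening": opening from 0.0 (shut) to 1.0 (fully open); "grasp_force": force on a finger pad.
Only numpy, scipy, OpenCV 4.12 (cv2) and the standard library are available. Lean on these libraries where they do the work, as an engineer would, in place of code of your own. Each camera call takes 0.05 s, during which the arm holds its last target. There are 200 camera calls.

## Task

Set the hat stand to its marked height: take hold of the cedar knob, draw the sliding stem straight up until the dark mark ring on it stands at the top of the collar, and, holding it there without letting go, turn the cam lever on the collar clockwise (seen from above) until you feel it come up against its stop. Finish still gripping the knob with the stem at its mark and the lever shut. Leave the stand standing where it is and do not knock the other things on the shelf about.

Things in the scene. Friction and masses are not known exactly. Their poses are not given: they have to be found in the camera images.
- hat_stand: The hat stand without its moving parts, loose on the shelf, 1.7 kg: dark steel disc base 150 mm across, 12 mm thick, with an upright aluminium tube 28 mm across. Origin: centre of the base's underside, on the tube's axis; z up; its x axis points to where the lever's tab stands when the lever is shut.
- collar_top (a point): Centre of the top face of the stand's black collar (38 mm across), on the axis, 158 mm above the shelf. A small black lug on the collar, within 25 mm of the axis and below 145 mm, is the lever's stop. The stem comes up out of this face.
- knob: Cedar knob on the stem's top, an upright round 50 mm across, 32 mm high, domed top, sides straight from 1.5 to 24 mm above its underside. Origin: its centre, on the axis, 16 mm above its underside; 176 mm above the shelf at the start, 206 with the stem at its mark. Knob and stem (18 mm across, together about 130 g) turn freely about the axis and sink back when let go while the lever is open.
- stem (a joint): How far the stem is drawn up, in m: 0 is fully down (as at the start, the knob's underside 2 mm above the collar's top), 0.030 is the length mark (lower edge of the thin dark ring round the stem, 32 mm below the knob's underside, level with the collar's top), 0.055 is its upper stop. It slides easily.
- lever (a joint): Angle of the aluminium cam lever, which turns about the stand's upright axis on a ring 42 mm across in the collar: 0 is shut, against its stop; it grows anticlockwise seen from above as it opens, to 1.15 rad; at the start 0.85 to 1.1. It takes about 2 N at its tab, rising to about 4 N over the last half, where the cam clamps the stem; it stays where it is left.
- lever_tab (a point): Middle of the lever's upright tab, 39 mm from the axis, 170 mm above the shelf. The tab is 18 mm wide radially (30 to 48 mm from the axis), 8 mm thick, its top 194 mm above the shelf: beside the knob when the stem is down, and reaching 4 mm above the knob's underside with the stem at its mark, so that a finger gripping the knob meets its flat side when the hand turns about the axis.
- cedar0_mid (a point): Bystander: centre of a cedar block 70 x 40 x 20 mm lying near the stand.
- cedar1_mid (a point): Bystander: centre of a second such cedar block near the stand.
- cedar2_mid (a point): Bystander: centre of a third such cedar block, off to the right.
- case_mid (a point): Bystander: centre of a black plastic sunglasses case 160 x 64 x 44 mm, off to the right.
- ring_cone_mid (a point): Bystander: centre of a white ceramic ring cone 56 mm across at its foot and 79 mm high, near the stand.
- flashlight_mid (a point): Bystander: centre of a small aluminium flashlight 36 mm across and 108 mm high, standing on its lens near the stand.
There are look-alikes about, which are no part of the job. What is shaped like the hat_stand but pink is not meant.

How it is judged (in metres and radians):
On the way, in this order (a step that is already met when the one before it is completed fails the run):
1. the stem is drawn up to its mark and held there in the fingers, the lever still open (value of joint stem between 0.026 and 0.034 m and contact force between the fingers and knob above 2 N and value of joint lever above 0.7 rad), for 0.2 s.
2. the lever is turned shut with the stem still held at its mark (value of joint stem between 0.026 and 0.034 m and contact force between the fingers and knob above 2 N and value of joint lever below 0.08 rad), for 0.2 s.
At the end, for the whole second after the job is handed in: The fingers grip the knob (over 2 N), the stem is drawn up 30 mm within 4 mm (ring at the collar's top), the lever is within 0.08 rad of its stop, and the stand stands flat on the shelf within 30 mm of where it stood (all of step 2 and height (world z) of hat_stand below 0.004 m and angle between hat_stand's own z axis and vertical below 0.04 rad and distance of hat_stand from where it was at the start of the episode below 0.03 m); the arm keeps its last pose, push and grip.
It fails at once if the lever is turned in with the stem away from its mark (value of joint lever below 0.5 rad and not (value of joint stem between 0.024 and 0.036 m)).
It fails at once if the knob is let go with the lever part closed or shut (value of joint lever below 0.7 rad and not (contact force between the fingers and knob above 0.5 N)).
It fails at once if the stand is dragged, lifted or tipped (distance of hat_stand from where it was at the start of the episode above 0.04 m or angle between hat_stand's own z axis and vertical above 0.15 rad).
It fails at once if another thing on the shelf is knocked about (distance of any of cedar0_mid, cedar1_mid, cedar2_mid, case_mid, ring_cone_mid, flashlight_mid from where it was at the start of the episode above 0.03 m).
It also fails if it takes over 38 s, if anything falls off the work surface, if the arm or the gripper's body presses on something with over 40 N, if the wrist force passes 120 N, or if a joint passes its speed limit or range.

## Working session

There is one attempt and no reset: what is moved stays moved. The work goes in short steps, Python scripts to look and compute and a tool call to move; the robot and the scene stay as the last step left them, time stands still between calls to the robot, and variables do not carry over. Pictures are saved under pics/ and viewed, at most 10 in all, crops included, and the job is handed in when it is done.

Besides the shell and the picture viewer there is one more tool, called in YAML: its name, and indented under it one key for each argument. play_rows: Moves the arm, as the interface text tells. Its arguments: {"type":"object","properties":{"moves":{"type":"array","items":{"type":"array","items":{"type":"array","items":{"type":"number"}}}},"fingers":{"type":"number"}},"required":["moves"]}

```bash
mkdir -p pics
cat > h.py <<'E'
import numpy as np, cv2
from rig import bot
def ray(p,px):
    R=np.array(p["R"]);t=np.array(p["t"])
    d=R.T@np.array([(px[0]-p["cx"])/p["fx"],(px[1]-p["cy"])/p["fy"],1]); return -R.T@t,d/np.linalg.norm(d)
def atz(p,px,z):
    c,d=ray(p,px); return (c+d*(z-c[2])/d[2]).round(4)
def tri(rs):
    A=0;b=0
    for c,d in rs:
        P=np.eye(3)-np.outer(d,d);A=A+P;b=b+P@c
    return np.linalg.solve(A,b).round(4)
E
python3 - <<'E'
from h import *
Z={"hat_stand":0,"collar_top":.158,"knob":.176,"lever_tab":.17,"cedar0_mid":.01,"case_mid":.022,"ring_cone_mid":.04,"flashlight_mid":.054}
for n in("scene","top"):
    p=bot.capture(n); cv2.imwrite(f"pics/{n}0.png",p["image"]); print(n,ray(p,(320,200)),p["fx"])
    for q,z in Z.items():
        for r in bot.pinpoint(p,q): print(q,np.round(r["centre"]),round(r["confidence"],2),atz(p,r["centre"],z))
E
```

```text
scene (array([ 1.15687592, -0.81904518,  1.06560372]), array([-0.45412007,  0.55928994, -0.69351981])) 517.6059631467285
hat_stand [348. 256.] 0.91 [ 0.654  -0.0743  0.    ]
hat_stand [352. 143.] 0.9 [0.3637 0.3237 0.    ]
hat_stand [341. 195.] 0.86 [0.4941 0.097  0.    ]
hat_stand [261. 218.] 0.76 [ 0.3805 -0.1272  0.    ]
hat_stand [282. 340.] 0.55 [ 0.6923 -0.375   0.    ]
collar_top [353. 216.] 0.88 [ 0.6615 -0.0784  0.158 ]
collar_top [346. 152.] 0.75 [0.4931 0.1072 0.158 ]
collar_top [261. 173.] 0.74 [ 0.3772 -0.1116  0.158 ]
collar_top [358. 104.] 0.74 [0.3733 0.3239 0.158 ]
knob [358. 210.] 0.86 [ 0.6649 -0.0672  0.176 ]
knob [259. 172.] 0.78 [ 0.3846 -0.1242  0.176 ]
knob [358.  96.] 0.49 [0.3611 0.3386 0.176 ]
lever_tab [369. 223.] 0.73 [ 0.7105 -0.0801  0.17  ]
lever_tab [367.  93.] 0.67 [0.367  0.3779 0.17  ]
lever_tab [256. 183.] 0.57 [ 0.4034 -0.1565  0.17  ]
lever_tab [356. 151.] 0.49 [0.5205 0.117  0.17  ]
cedar0_mid [381. 182.] 0.77 [0.5538 0.2167 0.01  ]
case_mid [180. 300.] 0.93 [ 0.4406 -0.4658  0.022 ]
ring_cone_mid [320. 212.] 0.57 [ 0.5159 -0.0272  0.04  ]
flas
[... 589 characters left out ...]
b [357. 263.] 0.89 [ 0.3782 -0.1283  0.176 ]
knob [265. 219.] 0.87 [0.4887 0.0999 0.176 ]
knob [334. 152.] 0.85 [ 0.6565 -0.0741  0.176 ]
knob [169. 269.] 0.76 [0.3661 0.3393 0.176 ]
lever_tab [156. 265.] 0.62 [0.3735 0.3744 0.17  ]
lever_tab [364. 256.] 0.59 [ 0.3956 -0.1457  0.17  ]
lever_tab [334. 133.] 0.57 [ 0.7068 -0.0744  0.17  ]
lever_tab [257. 203.] 0.51 [0.5287 0.1209 0.17  ]
lever_tab [290. 260.] 0.34 [0.3846 0.0376 0.17  ]
cedar0_mid [236. 200.] 0.9 [0.5502 0.2136 0.01  ]
case_mid [464. 239.] 0.93 [ 0.4334 -0.4506  0.022 ]
case_mid [256. 202.] 0.49 [0.5421 0.1526 0.022 ]
ring_cone_mid [313. 211.] 0.8 [ 0.5143 -0.0152  0.04  ]
flashlight_mid [289. 264.] 0.45 [0.3673 0.0513 0.054 ]
```

View pics/scene0.png

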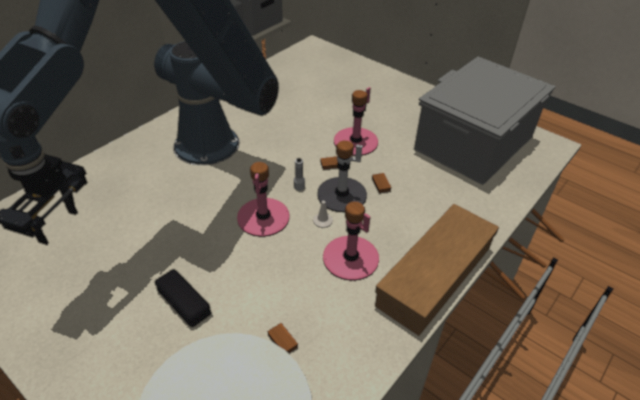

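View pics/top0.png

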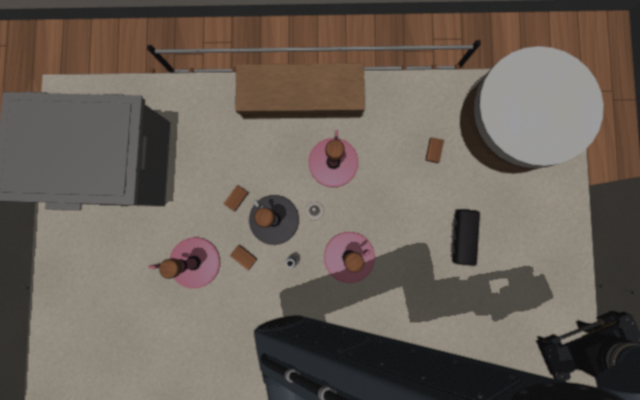

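The dark stand is the target: base (274,218) and knob (265,219) in the top view, knob (345,145) in the scene view. The three others are pink. Its tab is at about (257,203).

Run:
```python
from h import *
s=bot.read_state(); print(np.round(s["tcp_rot"],3).tolist(),s["position"],s["time_s"],s["opening"])
from math import *
R=np.array(s["tcp_rot"])
print(R.T@(np.array([.494,.099,.262])-s["position"])*1000)
P={n:bot.capture(n) for n in("scene","top")}
for q in("knob","lever_tab","collar_top","hat_stand"):
    r=[]
    for n,u in(("scene",{"knob":(345,147)}.get(q)),("top",None)):
        ref=np.array([.494,.099,{"hat_stand":0,"collar_top":.158}.get(q,.17)])
        p=P[n];c=np.array(p["R"])@ref+p["t"];uv=np.array([p["fx"]*c[0]/c[2]+p["cx"],p["fy"]*c[1]/c[2]+p["cy"]])
        l=[x for x in bot.pinpoint(p,q) if np.hypot(*(x["centre"]-uv))<25]
        print(q,n,uv.round(),[(np.round(x["centre"],1).tolist(),round(x["confidence"],2)) for x in l])
        if l:r.append(ray(p,l[0]["centre"]))
    if len(r)==2:print(tri(r))
cv2.imwrite("pics/c.png",np.hstack([cv2.resize(P["scene"]["image"][130:220,300:400],(400,360),interpolation=2),cv2.resize(P["top"]["image"][170:260,225:325],(400,360),interpolation=2)]))
```

```text
[[0.934, 0.358, 0.0], [0.358, -0.934, -0.0], [0.0, 0.0, -1.0]] [ 0.22358928 -0.58361685  0.23656909] 0.9 1.0031632495686458
[ 496.69321908 -540.72445068  -25.44328758]
knob scene [344. 150.] [([344.0, 149.7], 0.61)]
knob top [266. 217.] [([266.5, 218.2], 0.81), ([253.3, 200.5], 0.24)]
[0.4916 0.098  0.1717]
lever_tab scene [344. 150.] [([356.6, 152.8], 0.66)]
lever_tab top [266. 217.] [([255.0, 202.2], 0.36)]
[0.5268 0.123  0.1657]
collar_top scene [344. 154.] [([344.0, 154.1], 0.57)]
collar_top top [267. 217.] [([266.2, 217.9], 0.83)]
[0.4921 0.1006 0.155 ]
hat_stand scene [341. 195.] []
hat_stand top [275. 219.] [([273.1, 220.6], 0.78)]
```

View pics/c.png

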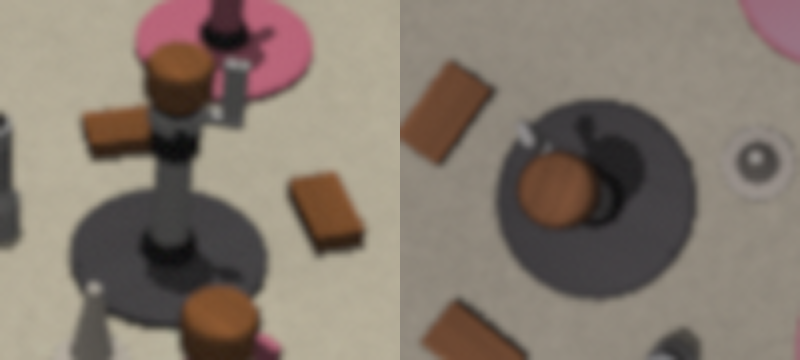

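The axis is near (0.493, 0.099) and the tab's azimuth is about 35°. I'll traverse high, then turn the hand anticlockwise.

play_rows:
  moves:
    - [[0,0,-25,0,0,0],[25,-27,0,0,0,0],[25,-27,0,0,0,0],[25,-27,0,0,0,0],[25,-27,0,0,0,0]]
  fingers: 1

```text
time_s: 1.9
position: [0.2787, -0.4457, 0.2616]
tcp_rot: [[0.934, 0.357, 0.0], [0.357, -0.934, -0.0], [0.0, 0.0, -1.0]]
force: [0.3, -0.3, -0.5]
opening: 1.0
grasp_force: 0.0
```

play_rows:
  moves:
    - [[30,-33,0,0,0,0],[30,-33,0,0,0,0],[30,-33,0,0,0,0],[30,-33,0,0,0,0],[30,-33,0,0,0,0]]

```text
time_s: 2.4
position: [0.3598, -0.2377, 0.2618]
tcp_rot: [[0.934, 0.357, 0.001], [0.357, -0.934, -0.001], [0.0, 0.001, -1.0]]
force: [0.8, 0.2, -0.1]
opening: 1.0
grasp_force: 0.0
```

play_rows:
  moves:
    - [[30,-33,0,0,0,0],[30,-33,0,0,0,0],[30,-33,0,0,0,0],[30,-33,0,0,0,0],[30,-33,0,0,0,0]]

```text
time_s: 2.9
position: [0.441, -0.0298, 0.2619]
tcp_rot: [[0.934, 0.358, 0.001], [0.358, -0.934, -0.0], [0.001, 0.001, -1.0]]
force: [0.8, 0.0, -0.4]
opening: 1.0
grasp_force: 0.0
```

play_rows:
  moves:
    - [[30,-33,0,0,0,0],[30,-33,0,0,0,0],[20,-20,0,0,0,0],[0,0,0,0,0,0]]

```text
time_s: 3.3
position: [0.4857, 0.0803, 0.2618]
tcp_rot: [[0.932, 0.362, 0.002], [0.362, -0.932, 0.001], [0.002, -0.0, -1.0]]
force: [-0.6, 0.0, -0.9]
opening: 1.004
grasp_force: 0.0
```

Run:
```python
from h import *
s=bot.read_state(); print(np.round(s["joint_positions"]),np.round(s["tcp_rot"],3).tolist(),s["position"],s["time_s"])
```

```text
[-4. 18. 99.  0. 63. 65.] [[0.932, 0.362, 0.002], [0.362, -0.932, 0.001], [0.002, -0.0, -1.0]] [0.48569828 0.08032288 0.26180558] 3.3
```

play_rows:
  moves:
    - [[0,0,0,0,0,-0.143],[0,0,0,0,0,-0.143],[0,0,0,0,0,-0.143],[0,0,0,0,0,-0.143],[0,0,0,0,0,-0.143]]

```text
time_s: 3.8
position: [0.484, 0.0764, 0.2616]
tcp_rot: [[0.466, 0.885, -0.0], [0.885, -0.466, -0.0], [-0.001, -0.0, -1.0]]
force: [-0.5, -0.7, 0.1]
opening: 1.001
grasp_force: 0.0
```

play_rows:
  moves:
    - [[0,0,0,0,0,-0.143],[0,0,0,0,0,-0.143],[0,0,0,0,0,-0.143],[0,0,0,0,0,-0.143],[0,0,0,0,0,-0.143]]

```text
time_s: 4.3
position: [0.484, 0.0763, 0.2616]
tcp_rot: [[-0.228, 0.974, -0.0], [0.974, 0.228, -0.0], [-0.0, -0.0, -1.0]]
force: [0.6, 0.6, 0.9]
opening: 1.004
grasp_force: 0.0
```

play_rows:
  moves:
    - [[0,0,0,0,0,-0.143],[0,0,0,0,0,-0.143],[0,0,0,0,0,-0.143],[0,0,0,0,0,-0.143],[0,0,0,0,0,-0.143]]

```text
time_s: 4.8
position: [0.484, 0.0763, 0.2616]
tcp_rot: [[-0.81, 0.586, -0.0], [0.586, 0.81, -0.001], [0.0, -0.001, -1.0]]
force: [1.1, 1.5, 0.5]
opening: 1.0
grasp_force: 0.0
```

play_rows:
  moves:
    - [[0,0,0,0,0,-0.143],[0,0,0,0,0,-0.143],[0,0,0,0,0,-0.143],[0,0,0,0,0,0],[0,0,0,0,0,0]]

```text
time_s: 5.3
position: [0.4842, 0.0767, 0.2616]
tcp_rot: [[-0.979, 0.204, -0.0], [0.204, 0.979, -0.0], [0.0, -0.0, -1.0]]
force: [-0.3, -0.5, 0.5]
opening: 1.002
grasp_force: 0.0
```

Run:
```python
from h import *
s=bot.read_state(); R=np.array(s["tcp_rot"]);print(np.round(s["joint_positions"]),R.round(3).tolist(),np.degrees(np.arctan2(R[1,1],R[0,1])),s["position"],s["time_s"])
P={n:bot.capture(n) for n in("scene","top")}
for q in("knob","lever_tab","collar_top"):
    r=[]
    for n in P:
        ref=np.array([.494,.099,{"collar_top":.158}.get(q,.17)])
        p=P[n];c=np.array(p["R"])@ref+p["t"];uv=np.array([p["fx"]*c[0]/c[2]+p["cx"],p["fy"]*c[1]/c[2]+p["cy"]])
        l=[x for x in bot.pinpoint(p,q) if np.hypot(*(x["centre"]-uv))<25]
        print(q,n,[(np.round(x["centre"],1).tolist(),round(x["confidence"],2),atz(p,x["centre"],{"knob":.176,"collar_top":.158}.get(q,.17))) for x in l])
        if l:r.append(ray(p,l[0]["centre"]))
    if len(r)==2:print(tri(r))
# knob sil
p=P["scene"]
for x in bot.silhouettes(p,"knob"):
    if abs(x["centre"][0]-344)<20 and abs(x["centre"][1]-150)<20:
        v,u=np.nonzero(x["pixels"]);print(u.min(),u.max(),v.min(),v.max(),x["confidence"])
print(R.T@(np.array([.493,.099,.262])-s["position"])*1000)
cv2.imwrite("pics/d.png",np.hstack([cv2.resize(P["scene"]["image"][100:190,295:395],(400,360),interpolation=2),cv2.resize(P["top"]["image"][170:260,225:325],(400,360),interpolation=2)]))
```

```text
[ -4.  18.  99.  -0.  63. -82.] [[-0.979, 0.204, -0.0], [0.204, 0.979, -0.0], [0.0, -0.0, -1.0]] 78.21944951597969 [0.48415632 0.07674442 0.26158387] 5.3
knob scene []
knob top []
lever_tab scene [([358.2, 155.4], 0.57, array([0.5363, 0.107 , 0.17  ]))]
lever_tab top []
collar_top scene [([346.0, 154.0], 0.68, array([0.4986, 0.102 , 0.158 ]))]
collar_top top []
335 351 141 158 0.68
[-4.11355898 23.59226746 -0.42200827]
```

View pics/d.png

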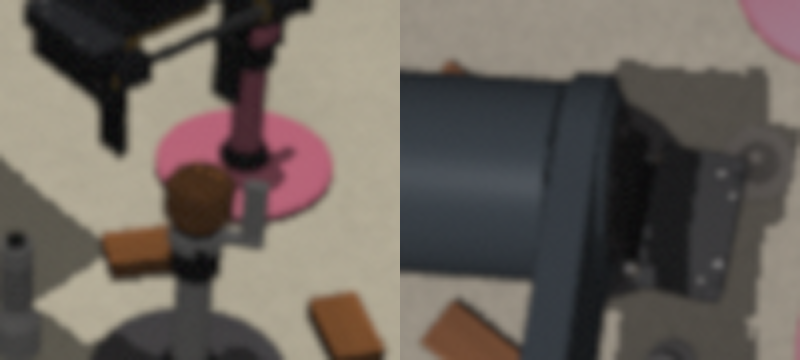

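Gripper is above and short of the axis in y; the tab at (358,155) agrees with earlier. I'll centre, then descend part way.

play_rows:
  moves:
    - [[-4,12,0,0,0,0],[0,11.6,0,0,0,0],[0,0,20,0,0,0],[0,0,20,0,0,0],[0,0,15,0,0,0]]

```text
time_s: 6.25
position: [0.493, 0.101, 0.2056]
tcp_rot: [[-0.98, 0.199, -0.001], [0.199, 0.98, 0.0], [0.001, 0.0, -1.0]]
force: [-0.2, 1.2, -0.6]
opening: 1.0
grasp_force: 0.0
```

play_rows:
  moves:
    - [[0,0,0,0,0,0],[0,0,0,0,0,0]]

```text
time_s: 6.45
position: [0.4934, 0.1004, 0.2066]
tcp_rot: [[-0.98, 0.2, -0.0], [0.2, 0.98, 0.0], [0.0, 0.0, -1.0]]
force: [-0.4, 0.3, 1.2]
opening: 0.999
grasp_force: 0.0
```

Run:
```python
from h import *
s=bot.read_state(); print(s["position"],s["time_s"],s["force"])
p=bot.capture("scene")
def pr(X):
    c=np.array(p["R"])@np.array(X)+p["t"];return [round(p["fx"]*c[0]/c[2]+p["cx"],1),round(p["fy"]*c[1]/c[2]+p["cy"],1)]
y=np.array(s["tcp_rot"])[:,1];t=s["position"]+np.array([0,0,-.014])
print("tips",pr(t+.0435*y),pr(t-.0435*y),"knobtop",pr([.493,.099,.192]),"axis base",pr([.493,.099,.03]))
for x in bot.silhouettes(p,"hat_stand"):
    v,u=np.nonzero(x["pixels"]);print(u.min(),u.max(),v.min(),v.max(),x["confidence"])
for dx in(-.075,.075):print(pr([.493+dx,.099,.012]),pr([.493,.099+dx,.012]))
cv2.imwrite("pics/e.png",cv2.resize(p["image"][110:215,285:405],(800,600*7//6),interpolation=2)[:600])
```

```text
[0.49335425 0.10042883 0.20660844] 6.45 [-0.35281305  0.30266249  1.17063285]
tips [np.float64(356.7), np.float64(137.8)] [np.float64(332.6), np.float64(149.6)] knobtop [np.float64(344.4), np.float64(144.0)] axis base [np.float64(341.7), np.float64(187.5)]
237 288 163 236 0.92
323 378 202 280 0.78
317 366 141 212 0.77
335 376 87 154 0.67
268 297 324 353 0.43
[np.float64(322.1), np.float64(181.0)] [np.float64(325.4), np.float64(205.3)]
[np.float64(361.6), np.float64(203.5)] [np.float64(356.6), np.float64(179.3)]
```

View pics/e.png

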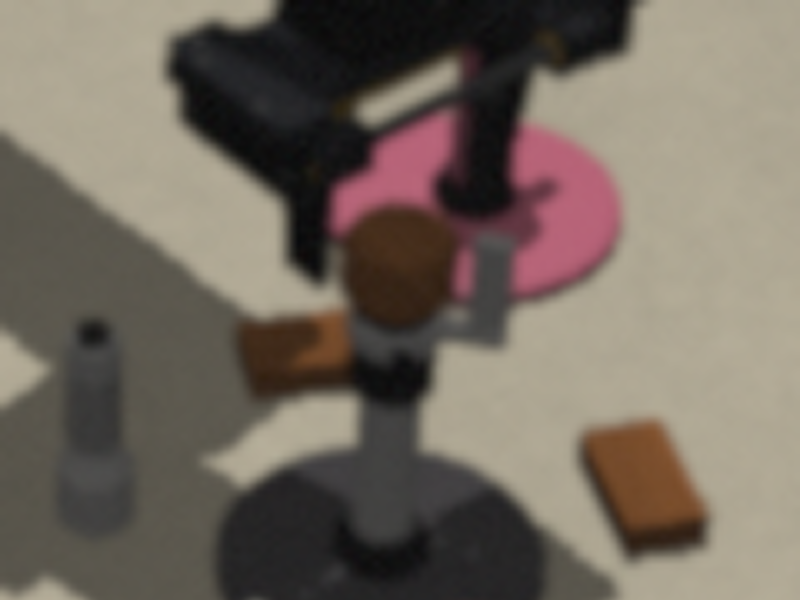

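The base outline (cols 317–366, bottom row 212) matches the projected axis within about 2 mm, and the fingers straddle the knob clear of the tab (~(358,152)). Descend and grip.

play_rows:
  moves:
    - [[0,-1,12,0,0,0],[0,0,12,0,0,0],[0,0,12,0,0,0],[0,0,4.5,0,0,0],[0,0,0,0,0,0]]

```text
time_s: 7.05
position: [0.493, 0.0988, 0.1662]
tcp_rot: [[-0.98, 0.201, 0.0], [0.201, 0.98, 0.0], [-0.0, 0.0, -1.0]]
force: [0.3, -0.1, 0.4]
opening: 1.002
grasp_force: 0.0
```

play_rows:
  moves:
    - [[0,0,0,0,0,0],[0,0,0,0,0,0],[0,0,0,0,0,0],[0,0,0,0,0,0],[0,0,0,0,0,0]]
  fingers: -1

```text
time_s: 7.55
position: [0.4931, 0.099, 0.1663]
tcp_rot: [[-0.98, 0.201, 0.001], [0.201, 0.98, 0.001], [-0.001, 0.001, -1.0]]
force: [1.3, 5.2, 2.8]
opening: 0.63
grasp_force: 2.9
```

play_rows:
  moves:
    - [[0,0,0,0,0,0],[0,0,0,0,0,0],[0,0,0,0,0,0]]

```text
time_s: 7.85
position: [0.4939, 0.1007, 0.1666]
tcp_rot: [[-0.979, 0.202, 0.003], [0.202, 0.979, 0.004], [-0.002, 0.004, -1.0]]
force: [0.5, 7.9, 2.4]
opening: 0.564
grasp_force: 30.0
```

Gripped; there's a side force of 8 N in +y, so I'll ease the hand that way.

play_rows:
  moves:
    - [[0,2,0,0,0,0],[0,0,0,0,0,0],[0,0,0,0,0,0]]

```text
time_s: 8.15
position: [0.494, 0.1015, 0.1664]
tcp_rot: [[-0.98, 0.201, 0.002], [0.201, 0.98, 0.001], [-0.002, 0.002, -1.0]]
force: [2.3, 5.3, 2.6]
opening: 0.558
grasp_force: 30.0
```

play_rows:
  moves:
    - [[0,3,0,0,0,0],[0,0,0,0,0,0],[0,0,0,0,0,0]]

```text
time_s: 8.45
position: [0.4941, 0.1026, 0.1663]
tcp_rot: [[-0.98, 0.2, 0.0], [0.2, 0.98, -0.002], [-0.001, -0.002, -1.0]]
force: [0.9, -4.6, 4.7]
opening: 0.559
grasp_force: 30.0
```

play_rows:
  moves:
    - [[0,-1.4,0,0,0,0],[0,0,-5,0,0,0],[0,0,-5,0,0,0],[0,0,0,0,0,0]]

```text
time_s: 8.85
position: [0.4938, 0.1022, 0.1765]
tcp_rot: [[-0.98, 0.2, 0.001], [0.2, 0.98, -0.0], [-0.001, 0.0, -1.0]]
force: [1.8, -0.3, -0.8]
opening: 0.565
grasp_force: 30.0
```

play_rows:
  moves:
    - [[0,0,-7,0,0,0],[0,0,-7,0,0,0],[0,0,-6,0,0,0],[0,0,0,0,0,0],[0,0,0,0,0,0]]

```text
time_s: 9.35
position: [0.4938, 0.1022, 0.1964]
tcp_rot: [[-0.98, 0.2, 0.001], [0.2, 0.98, -0.0], [-0.001, 0.0, -1.0]]
force: [2.8, -1.3, -0.7]
opening: 0.568
grasp_force: 30.0
```

Run:
```python
from h import *
s=bot.read_state(); print(s["position"],s["time_s"],s["force"],s["moment"])
p=bot.capture("scene")
def pr(X):
    c=np.array(p["R"])@np.array(X)+p["t"];return [round(float(p["fx"]*c[0]/c[2]+p["cx"]),1),round(float(p["fy"]*c[1]/c[2]+p["cy"]),1)]
for x in bot.silhouettes(p,"hat_stand"):
    v,u=np.nonzero(x["pixels"]);print(u.min(),u.max(),v.min(),v.max(),x["confidence"])
print("ring/collar z158",pr([.493,.1,.158]),"knob und",pr([.493,.1,.19]),[(x["centre"],x["confidence"]) for x in bot.pinpoint(p,"lever_tab")])
cv2.imwrite("pics/f.png",cv2.resize(p["image"][110:215,285:405],(800,700),interpolation=2)[:600])
```

```text
[0.49376574 0.10223651 0.19637589] 9.35 [ 2.84098933 -1.25559129 -0.66002551] [-0.431708   -0.56851069  0.00234923]
351 376 89 155 0.92
323 378 202 279 0.84
317 366 133 213 0.82
237 287 163 236 0.6
ring/collar z158 [344.0, 153.5] knob und [344.6, 144.4] [([368.5, 220.2], 0.72), ([256.0, 182.1], 0.69), ([356.5, 151.7], 0.64), ([363.1, 94.1], 0.48)]
```

View pics/f.png

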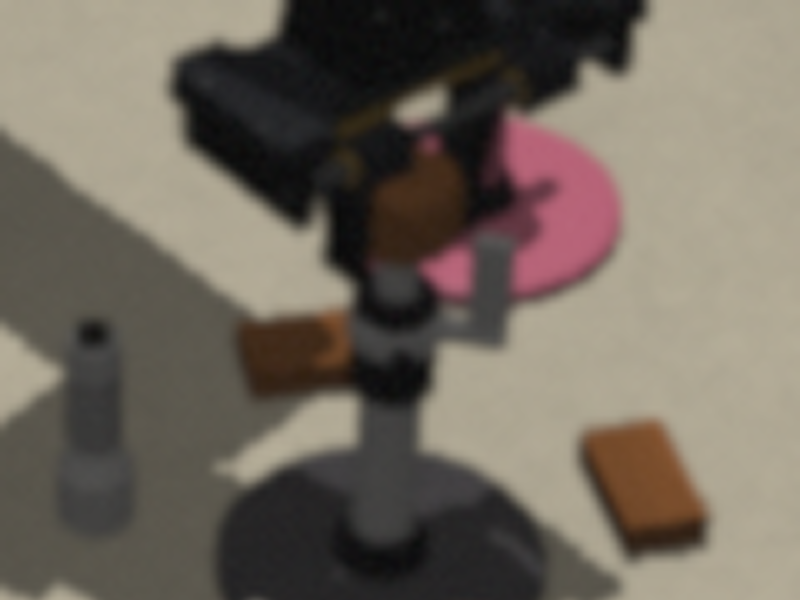

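Stem raised 30 mm; the knob is up with the dark ring at the collar top (~(344,153)), tab still at (357,152). Now turn clockwise.

play_rows:
  moves:
    - [[0,0,0,0,0,0.08],[0,0,0,0,0,0.08],[0,0,0,0,0,0.08],[0,0,0,0,0,0.08],[0,0,0,0,0,0]]

```text
time_s: 10.0
position: [0.4936, 0.1021, 0.1958]
tcp_rot: [[-0.867, 0.498, -0.0], [0.498, 0.867, -0.0], [0.0, -0.0, -1.0]]
force: [3.9, -1.7, -1.2]
opening: 0.56
grasp_force: 30.0
```

play_rows:
  moves:
    - [[0,0,0,0,0,0.06],[0,0,0,0,0,0.06],[0,0,0,0,0,0.06],[0,0,0,0,0,0]]

```text
time_s: 10.4
position: [0.4934, 0.1022, 0.1958]
tcp_rot: [[-0.765, 0.644, -0.001], [0.644, 0.765, -0.0], [0.0, -0.0, -1.0]]
force: [2.6, -1.8, -1.3]
opening: 0.56
grasp_force: 30.5
```

```bash
cat > st.py <<'E'
from h import *
s=bot.read_state();R=np.array(s["tcp_rot"]);print(np.degrees(np.arctan2(R[1,1],R[0,1])),s["position"],s["time_s"],s["force"],s["moment"],s["tau"],s["joint_positions"])
E
python3 st.py
```

```text
49.894560130736124 [0.49339229 0.10223666 0.19582155] 10.4 [ 2.56004835 -1.77678593 -1.29231477] [-0.47241735 -0.42765031  0.03912256] [  1.09546132 -35.89333892 -12.42910266   0.63893577   0.77421382
   0.26281365] [-1.01680077e+00  2.43173428e+01  1.01729481e+02 -5.80822649e-03
  5.39913681e+01 -5.09079382e+01]
```

play_rows:
  moves:
    - [[0,0,0,0,0,0.06],[0,0,0,0,0,0.06],[0,0,0,0,0,0.06],[0,0,0,0,0,0.06],[0,0,0,0,0,0]]

```text
time_s: 10.9
position: [0.4933, 0.1022, 0.1958]
tcp_rot: [[-0.59, 0.807, -0.001], [0.807, 0.59, -0.0], [0.0, -0.001, -1.0]]
force: [3.1, -2.5, -0.9]
opening: 0.562
grasp_force: 30.4
```

play_rows:
  moves:
    - [[0,0,0,0,0,0.06],[0,0,0,0,0,0.06],[0,0,0,0,0,0.06],[0,0,0,0,0,0.06],[0,0,0,0,0,0]]

```text
time_s: 11.4
position: [0.4932, 0.1023, 0.1959]
tcp_rot: [[-0.382, 0.924, -0.001], [0.924, 0.382, 0.0], [0.0, -0.001, -1.0]]
force: [2.7, -0.3, -1.7]
opening: 0.564
grasp_force: 30.6
```

```bash
python3 st.py
```

```text
22.437243027366396 [0.49323233 0.10232664 0.19586668] 11.4 [ 2.68298009 -0.34179605 -1.73517425] [-0.36333971 -0.37097953  0.03303572] [  1.0052602  -36.10522985 -12.77594447   0.54541698   0.60176589
   0.26926844] [-1.01345821e+00  2.43077576e+01  1.01738014e+02  8.39716683e-03
  5.40064436e+01 -2.34556286e+01]
```

Run:
```python
from h import *
p=bot.capture("scene")
for q in("lever_tab","hat_stand","knob"):
  print(q,[(np.round(x["centre"]),round(x["confidence"],2),atz(p,x["centre"],.17)) for x in bot.pinpoint(p,q) if 320<x["centre"][0]<375 and 125<x["centre"][1]<200])
cv2.imwrite("pics/g.png",cv2.resize(p["image"][110:215,285:405],(800,700),interpolation=2)[:600])
```

```text
lever_tab [(array([354., 153.]), 0.55, array([0.521 , 0.1099, 0.17  ]))]
hat_stand [(array([342., 195.]), 0.87, array([ 0.601 , -0.0462,  0.17  ])), (array([356., 142.]), 0.8, array([0.4973, 0.1494, 0.17  ]))]
knob [(array([343., 141.]), 0.68, array([0.4641, 0.1314, 0.17  ]))]
```

View pics/g.png

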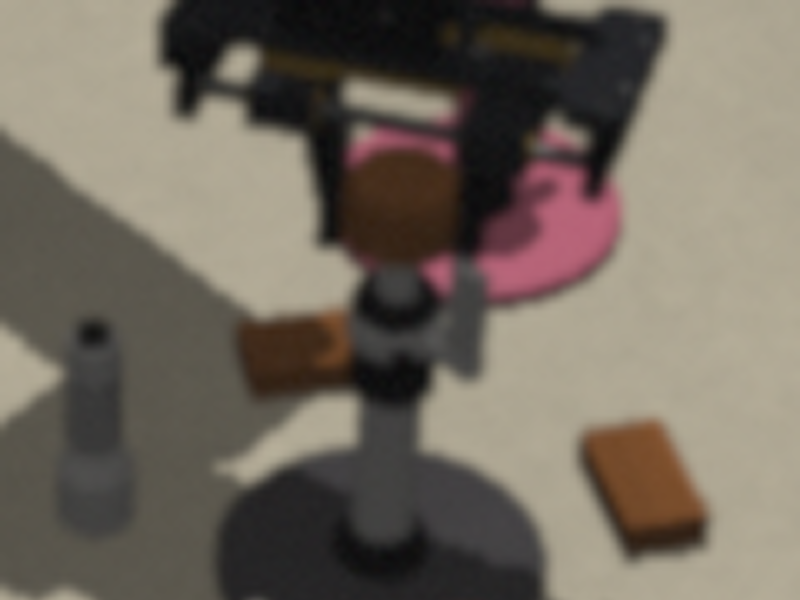

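The tab has been carried round to about (354,153) and the stand hasn't moved. Keep turning in small steps until the stop is felt.

play_rows:
  moves:
    - [[0,0,0,0,0,0.05],[0,0,0,0,0,0.05],[0,0,0,0,0,0.05],[0,0,0,0,0,0]]

```text
time_s: 12.0
position: [0.4933, 0.1024, 0.1959]
tcp_rot: [[-0.238, 0.971, -0.001], [0.971, 0.238, 0.0], [0.001, -0.001, -1.0]]
force: [2.4, -1.7, -1.8]
opening: 0.563
grasp_force: 31.0
```

```bash
cat > st.py <<'E'
from h import *
s=bot.read_state();R=np.array(s["tcp_rot"]);print(np.degrees(np.arctan2(R[1,1],R[0,1])),s["position"].round(4),s["time_s"],s["force"].round(1),s["moment"].round(3),np.round(s["tau"],2)[3:],s["joint_positions"][5])
E
python3 st.py
```

```text
13.755602717911811 [0.4933 0.1024 0.1959] 12.0 [ 2.4 -1.7 -1.8] [-0.224 -0.246  0.089] [0.4  0.49 0.26] -14.7779183783957
```

play_rows:
  moves:
    - [[0,0,0,0,0,0.03],[0,0,0,0,0,0.03],[0,0,0,0,0,0]]

```text
time_s: 12.3
position: [0.4933, 0.1025, 0.1959]
tcp_rot: [[-0.18, 0.984, -0.001], [0.984, 0.18, 0.0], [0.001, -0.001, -1.0]]
force: [2.3, -1.1, -2.6]
opening: 0.561
grasp_force: 31.2
```

```bash
python3 st.py
```

```text
10.349083040452683 [0.4933 0.1025 0.1959] 12.3 [ 2.3 -1.1 -2.6] [-0.172 -0.18   0.078] [0.27 0.46 0.21] -11.371899275996856
```

play_rows:
  moves:
    - [[0,0,0,0,0,0.03],[0,0,0,0,0,0.03],[0,0,0,0,0,0]]

```text
time_s: 12.6
position: [0.4933, 0.1025, 0.1959]
tcp_rot: [[-0.12, 0.993, -0.001], [0.993, 0.12, 0.001], [0.001, -0.001, -1.0]]
force: [2.1, 0.3, -2.3]
opening: 0.564
grasp_force: 31.3
```

```bash
python3 st.py
```

```text
6.9088459823219655 [0.4933 0.1025 0.1959] 12.6 [ 2.1  0.3 -2.3] [-0.066 -0.23   0.065] [0.17 0.43 0.22] -7.931541373200058
```

play_rows:
  moves:
    - [[0,0,0,0,0,0.03],[0,0,0,0,0,0.03],[0,0,0,0,0,0]]

```text
time_s: 12.9
position: [0.4932, 0.1024, 0.1959]
tcp_rot: [[-0.061, 0.998, -0.001], [0.998, 0.061, 0.0], [0.0, -0.001, -1.0]]
force: [3.1, 0.3, -2.8]
opening: 0.562
grasp_force: 32.4
```

```bash
python3 st.py
```

```text
3.49227414248564 [0.4932 0.1024 0.1959] 12.9 [ 3.1  0.3 -2.8] [-0.017 -0.139  0.222] [0.2  0.35 0.32] -4.505672937184778
```

play_rows:
  moves:
    - [[0,0,0,0,0,0.02],[0,0,0,0,0,0]]

```text
time_s: 13.1
position: [0.4931, 0.1023, 0.1959]
tcp_rot: [[-0.04, 0.999, -0.001], [0.999, 0.04, -0.0], [-0.0, -0.001, -1.0]]
force: [2.3, -0.8, -2.0]
opening: 0.563
grasp_force: 32.9
```

```bash
python3 st.py
```

```text
2.271309880919651 [0.4931 0.1023 0.1959] 13.1 [ 2.3 -0.8 -2. ] [-0.017 -0.045  0.275] [0.31 0.2  0.32] -3.2813306318025424
```

play_rows:
  moves:
    - [[0,0,0,0,0,0.02],[0,0,0,0,0,0]]

```text
time_s: 13.3
position: [0.493, 0.1021, 0.1959]
tcp_rot: [[-0.019, 1.0, -0.001], [1.0, 0.019, -0.0], [-0.0, -0.001, -1.0]]
force: [0.4, -1.0, -1.6]
opening: 0.563
grasp_force: 33.4
```

Run:
```python
exec(open("st.py").read())
p=bot.capture("scene")
for q in("lever_tab","hat_stand"):
  print(q,[(np.round(x["centre"]),round(x["confidence"],2),atz(p,x["centre"],.17)) for x in bot.pinpoint(p,q) if 320<x["centre"][0]<375 and 125<x["centre"][1]<200])
cv2.imwrite("pics/i.png",cv2.resize(p["image"][110:215,285:405],(800,700),interpolation=2)[:600])
```

```text
1.0908046894012533 [0.493  0.1021 0.1959] 13.3 [ 0.4 -1.  -1.6] [-0.137  0.049  0.286] [ 0.46 -0.01  0.36] -2.0960943413007436
lever_tab [(array([350., 157.]), 0.69, array([0.5234, 0.086 , 0.17  ]))]
hat_stand [(array([355., 143.]), 0.7, array([0.4965, 0.1463, 0.17  ])), (array([342., 192.]), 0.69, array([ 0.595 , -0.0377,  0.17  ]))]
```

View pics/i.png

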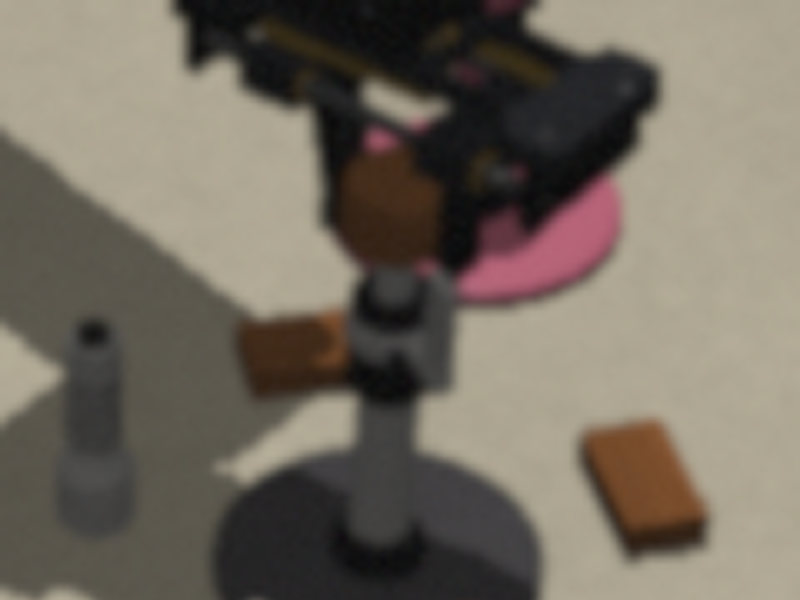

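Moment jumped from about 0.07 to 0.28 N m and levelled off, with the tab at about (350,157): that looks like the stop. A little more turn to make sure.

play_rows:
  moves:
    - [[0,0,0,0,0,0.02],[0,0,0,0,0,0.02],[0,0,0,0,0,0]]

```text
time_s: 13.75
position: [0.4929, 0.1022, 0.1959]
tcp_rot: [[0.021, 1.0, -0.002], [1.0, -0.021, -0.0], [-0.0, -0.002, -1.0]]
force: [-0.2, -1.9, -2.1]
opening: 0.562
grasp_force: 34.2
```

```bash
python3 st.py
```

```text
-1.2234028259502971 [0.4929 0.1022 0.1959] 13.75 [-0.2 -1.9 -2.1] [-0.23   0.419  0.376] [ 0.6  -0.48  0.43] 0.22039081028330204
```

play_rows:
  moves:
    - [[0,0,0,0,0,0.02],[0,0,0,0,0,0.01],[0,0,0,0,0,0],[0,0,0,0,0,0],[0,0,0,0,0,0]]

```text
time_s: 14.25
position: [0.493, 0.1023, 0.1959]
tcp_rot: [[0.051, 0.999, -0.001], [0.999, -0.051, -0.0], [-0.0, -0.001, -1.0]]
force: [-1.3, -1.3, -2.1]
opening: 0.558
grasp_force: 34.9
```

Run:
```python
exec(open("st.py").read())
p=bot.capture("scene")
for q in("lever_tab","hat_stand"):
  print(q,[(np.round(x["centre"],1),round(x["confidence"],2),atz(p,x["centre"],.17*(q<"m" and q[0]=="l"))) for x in bot.pinpoint(p,q) if 320<x["centre"][0]<375 and 125<x["centre"][1]<200])
for x in bot.silhouettes(p,"hat_stand"):
    v,u=np.nonzero(x["pixels"]);print(u.min(),u.max(),v.min(),v.max(),x["confidence"])
cv2.imwrite("pics/j.png",cv2.resize(p["image"][110:215,285:405],(800,700),interpolation=2)[:600])
```

```text
-2.9202008927864576 [0.493  0.1023 0.1959] 14.25 [-1.3 -1.3 -2.1] [-0.092  0.72   0.389] [ 0.53 -0.94  0.39] 1.9061063231417943
lever_tab [(array([348.2, 155.5]), 0.66, array([0.5159, 0.0886, 0.17  ]))]
hat_stand [(array([353.3, 141. ]), 0.65, array([0.3598, 0.3334, 0.    ])), (array([342.2, 195.2]), 0.58, array([0.4961, 0.0999, 0.    ]))]
322 378 202 280 0.67
237 288 162 236 0.65
353 377 88 156 0.63
```

View pics/j.png

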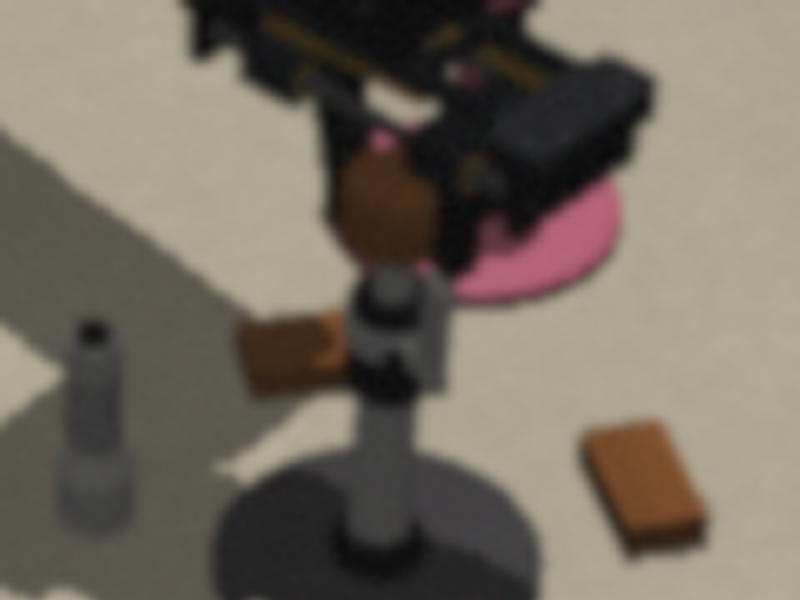

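The tab is at (348,156), hard against the stop: the moment rose to 0.39 N m. The stem is still at its mark, and the stand is upright and has shifted only a few mm at most. Handing in.

```bash
python3 -c "
from rig import bot
print(bot.hand_in())"
```

```text
the job is handed in; nothing more can be done
None
```

I handed the job in with the knob still gripped, the stem drawn up about 30 mm to its mark and the lever turned clockwise to what felt like its stop; the hand-in returned no verdict, so I can't confirm it passed.

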